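# Make up the red and the blue lot for viewing

## Task

From the things on the near, open part of the table, make up two lots for viewing, matched by colour: stand the red tin in the middle of the red felt stand and the blue-lidded card box in the middle of the blue felt stand, then stand the cotton reel of the same colour upright on the middle of each lid. Leave the green stand empty, and leave the ink bottle and the iron weight where they are.

Things in the scene. Friction and masses are not known exactly. Their poses are not given: they have to be found in the camera images.
- tin: round red tin with a flat lid, standing upright, 67 mm diameter, 48 mm high, about 0.15 kg. It is the one near the robot; a like tin far back among the tools is not meant. Origin at the centre of its underside, z up
- card_box: small closed card box with a blue lid and pale brown sides, 57 mm (its x) by 92 mm (its y), 41 mm high, flat top, about 0.11 kg. It is the one near the robot; a like box far back among the tools is not meant. Origin at the centre of its underside, z up
- red_reel: wooden cotton reel wound with red thread, with a round red paper label on its upper end, standing on end, 31 mm diameter over its flanges, 42 mm high, flat ends, 20 g. Origin at the centre of its underside, z up
- blue_reel: wooden cotton reel wound with blue thread, with a round blue paper label on its upper end, standing on end, 31 mm diameter over its flanges, 42 mm high, flat ends, 20 g. Origin at the centre of its underside, z up
- red_stand: fixed square wooden display stand inlaid with red felt, 100 x 100 mm and 12 mm high (its flat top, which is all felt but a narrow dark wood border, is 12 mm above the table). Origin at the centre of its underside, z up, x and y along its edges
- blue_stand: fixed square wooden display stand inlaid with blue felt, 100 x 100 mm and 12 mm high (its flat top, which is all felt but a narrow dark wood border, is 12 mm above the table). Origin at the centre of its underside, z up, x and y along its edges
- green_stand: fixed square wooden display stand inlaid with green felt, 100 x 100 mm and 12 mm high (its flat top, which is all felt but a narrow dark wood border, is 12 mm above the table). Origin at the centre of its underside, z up, x and y along its edges. It stays empty
- bottle: square pale glass ink bottle with a black cap, loose, 44 x 44 mm, 63 mm high, a bystander to be left alone. Origin at the centre of its underside
- weight: rusty dark iron scale weight with a knob on top, loose, 60 mm diameter, 44 mm high, a bystander to be left alone. Origin at the centre of its underside
There are look-alikes about, which are no part of the job. What is shaped like the blue_reel but pink is not meant.

How it is judged:
At the end, for the whole second after the job is handed in: Tin on the red stand, card box on the blue stand, red reel on the tin, blue reel on the card box, each upright, at rest, released and centred within 15 mm (heights within 5 mm); bottle and weight upright within 30 mm of their start; green stand empty (horizontal distance between tin and red_stand below 0.015 m and z of tin in the frame of red_stand between 0.007 and 0.017 m and angle between each of tin, card_box, red_reel, blue_reel, bottle, weight's own z axis and vertical below 0.12 rad and linear speed of each of tin, card_box, red_reel, blue_reel below 0.02 m/s and angular speed of each of tin, card_box, red_reel, blue_reel below 0.2 rad/s and horizontal distance between card_box and blue_stand below 0.015 m and z of card_box in the frame of blue_stand between 0.007 and 0.017 m and horizontal distance between red_reel and tin below 0.015 m and z of red_reel in the frame of tin between 0.043 and 0.053 m and horizontal distance between blue_reel and card_box below 0.015 m and z of blue_reel in the frame of card_box between 0.036 and 0.046 m and distance of each of bottle, weight from where it was at the start of the episode below 0.03 m); the robot touches nothing.
It fails at once if the ink bottle is shifted by more than 30 mm (distance of bottle from where it was at the start of the episode above 0.03 m).
It fails at once if the iron weight is shifted by more than 30 mm (distance of weight from where it was at the start of the episode above 0.03 m).
It also fails if it takes over 128 s, if anything falls off the work surface, if the arm or the gripper's body presses on something with over 40 N, if the wrist force passes 120 N, or if a joint passes its speed limit or range.

## Robot

A 6-joint arm with a two-finger parallel gripper is mounted at the origin on the work surface; the furniture and walls round the work are solid. World frame = base frame: x ahead of the robot, y to its left, z up, the work surface at z = 0. Lengths are in m, angles in rad, forces in N, time in s.
With the tool pointing down it reaches from about 0.25 to 0.725 m from the base axis. Payload 4 kg.
Tool frame: the origin (TCP) lies midway between the tips of the shut fingers; the grasp point (between the pads) lies grip_point_offset behind it (grip_point_offset is the distance from the TCP to the grasp point, in m); z points along the fingers, y is the line along which they close (so a half turn about z gives the same grasp; the last joint's range is limited). The gripper opens to 85 mm and grips with 20 to 120 N. Pads are 22 mm wide; open, the fingers measure 114 mm over their backs; the gripper's body (76 mm by 85 mm) begins 54 mm behind the grasp point. The pads swing forward as they close: fully open they stand 13 mm farther back than shut.
Start: joints at [-1.268, 0.241, 0.005, 1.335, 0, 1.571], TCP at [0.149, -0.477, 0.231] pointing down, gripper open.
Joint ranges: [-2.72, 2.72], [-1.05, 1.87], [-1.09, 1.28], [-1.99, 2.15], [-1.42, 1.44], [-3.14, 3.14]. Speed limits (rad/s): [2.79, 2.79, 3.14, 3.14, 3.14, 3.14].

## Interface

Orientations are given as a unit quaternion [x, y, z, w].
In Python, from workcell import * gives the robot as it stands. The module is installed in compiled form; this text tells all that it offers.
- The arm moves only by the tool arm_command, never from a script. Its arguments are lists of equal length, an entry for each row: "slide": the shift along the tool's x, y, z in cm, a list of three; "spin": the turn about the tool's z in degrees. A call has exactly 5 rows; each row is the pose to reach, as a shift and turn from the pose commanded when the call began, along the tool's axes at that moment; what a row does not reach only later rows make up. A row lasts 1/8 s, in which the tool goes at most 62.5 mm and 10.7 degrees, less where a joint would pass 70% of its speed; a pose out of reach is approached as far as the arm can. A call with a gripper value outside its range is refused whole. "jaw" is the finger opening in cm, from 0 to 8.54, set as the call begins (left out, the last holds). The fingers move at their own pace and stop on an object; the grip force is fixed at half the most. Time passes only in rows, so rows that repeat a pose let the fingers close, or fill a call up. It gives the time, the measured TCP pose, the force, the opening and the grip force at its end, in the units of the state.
- get_obs(): the state, without advancing time (a new reading comes with each control period).
- camera(name): name is "side" or "top" or "wrist"; returns a dict with "pixels" (420x560x3 uint8, red, green, blue), "range_z" (420x560 float32, m along the optical axis (not along the pixel's ray), 0 where there is no reading), "intrinsics" (3x3 intrinsics, pixels), "k1" (the pictures are not rectified: a ray, as slopes to the right and down, at radius r is drawn at 1 + k1 r^2 times it, then the intrinsics apply), "rvec" (rotation vector, rad) and "tvec" (3), from world to camera coordinates, as OpenCV has them. Camera axes: x right, y down, z forward; pixel columns grow to the right and rows downward; lengths in m; the calibration is good to about 2 mm. A picture is of the moment at which its call begins.
- job_done(): hands the job in; it is judged then, once.
Trained networks look in a picture, given as the dict that the camera call returned (one of the last four; its "shot" number tells which), for a name from the list of things; names that differ only in an ending like _2 or _b are one class to them, and where a whole thing is asked for, a point or a joint stands for the part that bears it (a point fixed in the world has none). Each returns a list of dicts, best first, with "confidence" (0 to 1); they miss things now and then, are a little off and sometimes report something else, mostly with a low value. They report only what shows in the picture. A call takes as long as a camera call. They do not tell look-alikes from the thing itself.
- recognise(picture, thing): "centre" ([column, row] in pixels, amid what is visible of it).
- landmark_of(picture, thing): "centre" ([column, row] in pixels: a listed point, or the origin of a listed thing).
The state is a dict: "clock": time; "joint_pos": joint angles; "joint_vel": joint speeds; "tau": joint torques, N m; "eef_pos": TCP position; "tool_rot": TCP orientation; "ft_force": force on the tool from outside, world axes, zero at the start; "ft_torque": the same for the moment, N m; "grip_width": finger opening in m; "grasp_force": force on a finger pad.
Only numpy, scipy, OpenCV 4.12 (cv2) and the standard library are available. Lean on these libraries where they do the work, as an engineer would, in place of code of your own. Each camera call takes 0.05 s, during which the arm holds its last target. There are 200 camera calls.

## Working session

There is one attempt and no reset: what is moved stays moved. The work goes in short steps, Python scripts to look and compute and a tool call to move; the robot and the scene stay as the last step left them, time stands still between calls to the robot, and variables do not carry over. Pictures are saved under pics/ and viewed, at most 14 in all, crops included, and the job is handed in when it is done.

Besides the shell and the picture viewer there is one more tool, called after "Request:" as a command line: name --pt "numbers of a row" for each row, then --argument value for the rest. arm_command: Moves the arm, as the interface text tells. Its arguments: {"type":"object","properties":{"slide":{"type":"array","items":{"type":"array","items":{"type":"number"}}},"spin":{"type":"array","items":{"type":"number"}},"jaw":{"type":"number"}},"required":["slide","spin"]}

```bash
mkdir -p pics; cat > h.py <<'E'
from workcell import *
import numpy as np, cv2
from scipy.spatial.transform import Rotation as R
def cloud(p):
    K=p["intrinsics"]; K=np.array(K); h,w=p["range_z"].shape
    u,v=np.meshgrid(np.arange(w),np.arange(h))
    pts=np.stack([u,v],-1).reshape(-1,1,2).astype(np.float64)
    n=cv2.undistortPoints(pts,K,np.array([p["k1"],0,0,0.])).reshape(h,w,2)
    z=p["range_z"][...,None]
    c=np.concatenate([n*z,z],-1)
    M=cv2.Rodrigues(np.array(p["rvec"],float))[0]
    W=(c-np.array(p["tvec"]))@M
    W[p["range_z"]<=0]=np.nan
    return W
def save(p,n): cv2.imwrite(f"pics/{n}.png",p["pixels"][...,::-1])
E
python3 - <<'E'
from h import *
for c in ("top","side"):
    p=camera(c); W=cloud(p); save(p,c+"0")
    for t in "tin card_box red_reel blue_reel red_stand blue_stand green_stand bottle weight".split():
        for d in recognise(p,t)[:4]:
            u,v=[int(round(x)) for x in d["centre"]]
            print(c,t,round(d["confidence"],2),(u,v),np.round(W[v,u],3))
o=get_obs(); print(o)
E
```

```text
top tin 0.6 (372, 266) [ 0.429 -0.177  0.053]
top card_box 0.56 (314, 274) [ 0.411 -0.06   0.043]
top red_reel 0.77 (322, 213) [ 0.537 -0.076  0.043]
top blue_reel 0.77 (286, 206) [ 0.551 -0.001  0.041]
top blue_reel 0.61 (248, 215) [0.531 0.078 0.043]
top blue_reel 0.22 (249, 264) [0.43  0.074 0.043]
top red_stand 0.92 (348, 161) [ 0.658 -0.136  0.012]
top blue_stand 0.91 (205, 165) [0.644 0.178 0.014]
top green_stand 0.94 (276, 155) [0.669 0.022 0.013]
top bottle 0.59 (183, 264) [0.428 0.205 0.06 ]
top bottle 0.51 (204, 165) [0.645 0.18  0.012]
top weight 0.8 (246, 264) [0.429 0.08  0.045]
side tin 0.91 (359, 162) [ 0.429 -0.162  0.05 ]
side tin 0.47 (339, 254) [0.425 0.091 0.024]
side tin 0.21 (358, 204) [ 0.412 -0.026  0.044]
side card_box 0.98 (355, 201) [ 0.419 -0.034  0.044]
side card_box 0.42 (361, 164) [ 0.424 -0.154  0.051]
side red_reel 0.66 (197, 261) [0.639 0.153 0.013]
side red_reel 0.63 (292, 190) [ 0.537 -0.059  0.031]
side blue_reel 0.77 (276, 213) [0.547 0.018 0.031]
side blue_reel 0.7 (273, 238) [0.532 0.091 0.034]
side red_stand 0.95 (244, 166) [ 0.658 -0.147  0.0
[... 158 characters left out ...]
'clock': 1.0, 'joint_pos': array([-1.26799904e+00,  2.40618295e-01,  5.00719412e-03,  1.33521471e+00,
       -1.21055055e-05,  1.57079300e+00]), 'joint_vel': array([-0.00012691,  0.00020873,  0.00115843, -0.00056332, -0.00050819,
       -0.00038708]), 'tau': array([-2.62347185e-04, -3.72213936e+01,  2.52697849e+01,  1.05159324e-03,
       -1.28543320e-04,  9.12179047e-06]), 'eef_pos': array([ 0.14909126, -0.47725114,  0.23130007]), 'tool_rot': array([ 9.88560849e-01,  1.50822572e-01, -8.20684379e-06, -1.36601621e-05]), 'ft_force': array([ 0.27290715,  0.00229041, -0.16210925]), 'ft_torque': array([-0.01324111,  0.01486685, -0.07416884]), 'grasp_force': 0.0, 'grip_width': 0.08590546382268287}
```

View pics/top0.png

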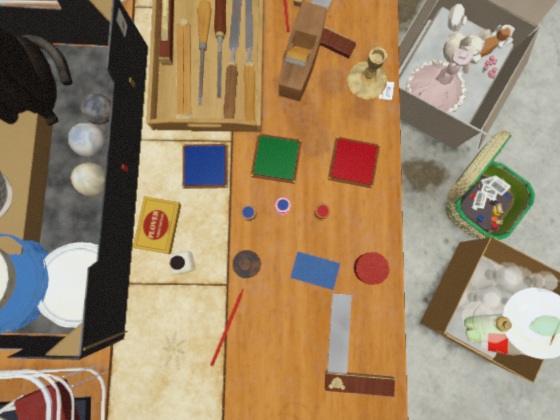

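View pics/side0.png

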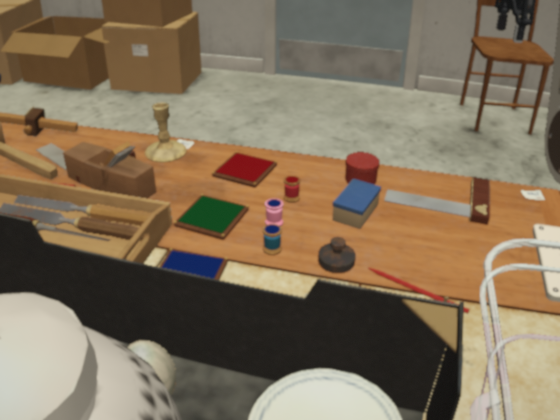

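The top view shows the tin at (372,268), the box at (315,271) and the red reel at (322,211). The reel with blue thread is at (249,213). The one at (283,206) has pink thread, so it is a decoy. The weight is at (246,264), the bottle at (180,262), and the stands are blue (205,165), green (276,158) and red (355,161).

```bash
cat >> h.py <<'E'
def blob(p,W,near,zr,rad,hue=None):
    """top-surface points near a world xy, optional hue ranges -> centroid and min-area rect (mm)"""
    hsv=cv2.cvtColor(p["pixels"],cv2.COLOR_RGB2HSV)
    m=(np.hypot(W[...,0]-near[0],W[...,1]-near[1])<rad)&(W[...,2]>zr[0])&(W[...,2]<zr[1])
    if hue: 
        H=hsv[...,0]; a,b=hue
        m&=((H>=a)&(H<=b) if a<b else (H>=a)|(H<=b))&(hsv[...,1]>110)
    q=W[m]; 
    if len(q)<5: return None
    (cx,cy),wh,an=cv2.minAreaRect((q[:,:2]*1000).astype(np.float32))
    return len(q),np.round(np.median(q[:,2]),4),np.round(q[:,:2].mean(0),4),np.round([cx,cy],1),np.round(wh,1),round(an,1)
E
python3 - <<'E'
from h import *
p=camera("top"); W=cloud(p)
B=(100,130); Rd=(165,8)
for n,near,zr,rad,h in [("tin",(.43,-.18),(.04,.06),.05,Rd),("box",(.415,-.055),(.033,.055),.07,B),("red_reel",(.537,-.076),(.03,.05),.03,None),("blue_reel",(.531,.078),(.03,.05),.03,None),("pink",(.551,0),(.03,.05),.03,None),
 ("red_stand",(.655,-.145),(.005,.02),.08,Rd),("blue_stand",(.645,.178),(.005,.02),.08,B),("green",(.66,.022),(.005,.02),.08,(40,95)),("weight",(.43,.08),(.015,.06),.04,None),("bottle",(.428,.205),(.03,.08),.04,None)]:
    print(n,blob(p,W,near,zr,rad,h))
for n in "tin card_box red_reel blue_reel red_stand blue_stand".split():
  for d in landmark_of(p,n)[:2]:
    u,v=[int(round(x)) for x in d["centre"]]; print(n,d["confidence"],np.round(W[v,u],3))
print(p["tvec"],"cam pos",-cv2.Rodrigues(np.array(p["rvec"],float))[0].T@np.array(p["tvec"]))
for x in (.5,.6,.7):
  print([ (round(y,2),round(float(np.nanmax(W[...,2][(abs(W[...,0]-x)<.05)&(abs(W[...,1]-y)<.02)],initial=-1)),3)) for y in np.arange(-.3,.4,.04)])
q=R.from_quat(get_obs()["tool_rot"]).as_matrix(); print(q.round(3))
try: print("gpo",grip_point_offset)
except NameError: print("none")
E
```

```text
tin (838, np.float64(0.0483), array([ 0.4248, -0.1777]), array([ 424.9, -178.1]), array([64.7, 64.2]), 12.8)
box (1095, np.float64(0.0415), array([ 0.4187, -0.0619]), array([419. , -61.9]), array([87.6, 52.9]), 75.0)
red_reel (172, np.float64(0.043), array([ 0.5421, -0.0775]), array([541.8, -78.3]), array([29.4, 29.6]), 89.1)
blue_reel (169, np.float64(0.0426), array([0.5373, 0.0776]), array([537.3,  77.3]), array([28.9, 29.7]), 21.6)
pink (170, np.float64(0.0426), array([0.5539, 0.0056]), array([553.5,   5.5]), array([29.7, 29.4]), 1.2)
red_stand (1641, np.float64(0.0124), array([ 0.6574, -0.1496]), array([ 658.3, -150. ]), array([91.8, 91.6]), 79.1)
blue_stand (1529, np.float64(0.0124), array([0.6442, 0.1792]), array([644.6, 179.5]), array([87. , 86.6]), 1.4)
green (1521, np.float64(0.0126), array([0.6637, 0.0225]), array([664.3,  22.9]), array([88.1, 88.1]), 81.7)
weight (640, np.float64(0.0191), array([0.4303, 0.0821]), array([430.3,  82.8]), array([58.6, 59.3]), 47.4)
bottle (445, np.float64(0.0416), array([0.4313, 0.2144]), array([431.5, 217.8]), array([43.5, 43.8]), 13.9)
tin 
[... 1277 characters left out ...]
at64(0.22), 0.032), (np.float64(0.26), 0.032), (np.float64(0.3), 0.033), (np.float64(0.34), 0.159), (np.float64(0.38), 0.103)]
[(np.float64(-0.3), -1.0), (np.float64(-0.26), 0.005), (np.float64(-0.22), 0.013), (np.float64(-0.18), 0.016), (np.float64(-0.14), 0.017), (np.float64(-0.1), 0.016), (np.float64(-0.06), 0.005), (np.float64(-0.02), 0.016), (np.float64(0.02), 0.018), (np.float64(0.06), 0.053), (np.float64(0.1), 0.062), (np.float64(0.14), 0.062), (np.float64(0.18), 0.063), (np.float64(0.22), 0.063), (np.float64(0.26), 0.062), (np.float64(0.3), 0.052), (np.float64(0.34), 0.159), (np.float64(0.38), 0.069)]
[[ 0.954  0.298  0.   ]
 [ 0.298 -0.954 -0.   ]
 [-0.     0.    -1.   ]]
gpo 0.0187
```

Request:
arm_command --pt "4 -3.3 1" --pt "8 -6.6 2" --pt "12 -10 3" --pt "16 -13.3 4" --pt "20 -16.5 5" --spin '[-10,-20,-30,-40,-50]'

```text
clock: 1.98
eef_pos: [0.2916, -0.2588, 0.1813]
tool_rot: [0.831, 0.557, 0.0, 0.001]
ft_force: [0.9, 0.1, -0.1]
grip_width: 0.0854
grasp_force: 0.0
```

```bash
cat >> h.py <<'E'
def rel(x,y,z,psi=None):
    o=get_obs(); M=R.from_quat(o["tool_rot"]).as_matrix()
    cur=np.degrees(np.arctan2(M[1,0],M[0,0]))
    d=(np.array([x,y,z])-o["eef_pos"])@M*100
    print("slide cm",d.round(2),"spin",None if psi is None else round(cur-psi,2),"| psi",round(cur,2),"eef",o["eef_pos"].round(4),"w",round(o["grip_width"],4),"gf",round(o["grasp_force"],1),"t",round(o["clock"],2))
E
python3 -c "
from h import *
rel(.419,-.062,.12,75)"
```

```text
slide cm [23.05  4.3   6.13] spin -7.35 | psi 67.65 eef [ 0.2916 -0.2588  0.1813] w 0.0854 gf 0.0 t 1.98
```

Request:
arm_command --pt "5.5 1 1.5" --pt "11 2 3" --pt "16.5 3 4.5" --pt "23 4.3 6.1" --pt "23 4.3 6.1" --spin '[-4,-7.3,-7.3,-7.3,-7.3]'

```text
clock: 2.6
eef_pos: [0.4202, -0.0613, 0.1195]
tool_rot: [0.793, 0.609, -0.0, -0.0]
ft_force: [0.4, 0.6, -0.7]
grip_width: 0.0855
grasp_force: 0.0
```

```bash
python3 -c "
from h import *
rel(.419,-.062,.008,75)
p=camera('wrist');W=cloud(p);save(p,'w1')
print(blob(p,W,(.419,-.062),(.033,.055),.08,(100,130)))"
```

```text
slide cm [-0.11 -0.09 11.15] spin 0.04 | psi 75.04 eef [ 0.4202 -0.0613  0.1195] w 0.0855 gf 0.0 t 2.6
(7480, np.float64(0.0413), array([ 0.4196, -0.059 ]), array([418.8, -62. ]), array([90.7, 55.1]), 75.2)
```

View pics/w1.png

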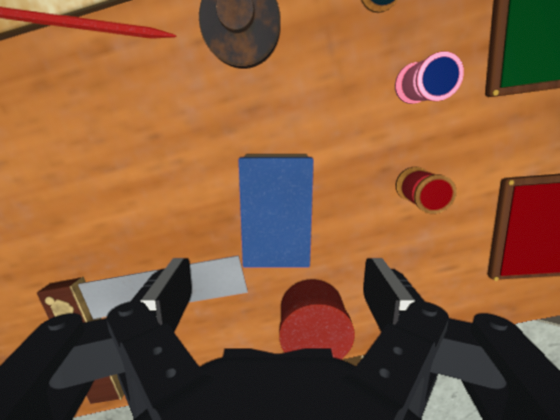

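The wrist view shows the box lid at (276,212), which agrees with the top-view estimate. The tin is at (315,320) and the red reel at (430,190). I'll lower and grip.

Request:
arm_command --pt "-0.1 -0.1 4" --pt "-0.1 -0.1 8" --pt "-0.1 -0.1 10" --pt "-0.1 -0.1 11.1" --pt "-0.1 -0.1 11.1" --spin '[0,0,0,0,0]'

```text
clock: 3.28
eef_pos: [0.4174, -0.0659, 0.0092]
tool_rot: [0.796, 0.606, -0.0, -0.0]
ft_force: [-0.2, 0.2, 0.7]
grip_width: 0.0858
grasp_force: 0.0
```

Request:
arm_command --pt "0 0 0" --pt "0 0 0" --pt "0 0 0" --pt "0 0 0" --pt "0 0 0" --spin '[0,0,0,0,0]' --jaw 5

```text
clock: 3.9
eef_pos: [0.4191, -0.0655, 0.0106]
tool_rot: [0.795, 0.606, 0.001, 0.001]
ft_force: [-0.2, -1.6, 6.0]
grip_width: 0.0561
grasp_force: 64.4
```

Request:
arm_command --pt "0 0 -1" --pt "0 0 -3" --pt "0 0 -6" --pt "0 0 -11" --pt "0 0 -11" --spin '[0,0,0,0,0]'

```text
clock: 4.53
eef_pos: [0.421, -0.0655, 0.1234]
tool_rot: [0.795, 0.606, 0.003, 0.003]
ft_force: [0.7, -0.3, -1.7]
grip_width: 0.0559
grasp_force: 64.2
```

```bash
python3 -c "
from h import *
rel(.6446,.1795,.12,91.4)
p=camera('top');W=cloud(p)
m=(abs(W[...,1]-.17)<.1)&(W[...,2]>.04)&(W[...,0]>.6)&(W[...,0]<.8)
print('tray edge',np.percentile(W[m][:,0],[0,1,5]))
p=camera('wrist');W=cloud(p)
print(blob(p,W,(.419,-.062),(.10,.2),.08,(100,130)))"
```

```text
slide cm [29.54 15.08  0.5 ] spin -16.74 | psi 74.66 eef [ 0.421  -0.0655  0.1234] w 0.0559 gf 64.2 t 4.53
tray edge [0.72245001 0.72349706 0.72385944]
(22458, np.float64(0.152), array([ 0.4226, -0.0527]), array([418.9, -57.7]), array([84.2, 61.5]), 75.2)
```

Request:
arm_command --pt "4.5 2.3 0" --pt "10 5.1 0" --pt "15.5 7.9 0" --pt "21 10.7 0" --pt "25.5 13 0" --spin '[-4,-8,-12,-16.7,-16.7]'

```text
clock: 5.25
eef_pos: [0.6106, 0.1481, 0.1168]
tool_rot: [0.698, 0.716, -0.002, -0.001]
ft_force: [0.4, -0.0, -1.2]
grip_width: 0.0556
grasp_force: 63.9
```

```bash
python3 -c "
from h import *
rel(.6446,.1795,.12,91.4)"
```

```text
slide cm [ 3.05  3.48 -0.34] spin 0.04 | psi 91.44 eef [0.6106 0.1481 0.1168] w 0.0556 gf 63.9 t 5.25
```

Request:
arm_command --pt "1.5 1.7 0" --pt "3 3.4 0" --pt "3 3.4 3" --pt "3 3.4 4" --pt "3 3.4 4" --spin '[0,0,0,0,0]'

```text
clock: 5.88
eef_pos: [0.6421, 0.1765, 0.0769]
tool_rot: [0.699, 0.715, -0.002, -0.001]
ft_force: [-0.0, -0.7, -0.7]
grip_width: 0.056
grasp_force: 64.1
```

```bash
python3 -c "
from h import *
rel(.6446,.1795,.027,91.4)
for c in ('top','wrist'):
  p=camera(c);W=cloud(p);save(p,'b_'+c)
  print(blob(p,W,(.645,.18),(.085,.13),.08,(100,130)))
  print(blob(p,W,(.645,.18),(.005,.02),.08,(100,130)))"
```

```text
slide cm [0.3  0.28 4.98] spin -0.06 | psi 91.34 eef [0.6421 0.1765 0.0769] w 0.056 gf 64.1 t 5.88
(458, np.float64(0.1077), array([0.6406, 0.1501]), array([627.9, 151.4]), array([83.3, 35.3]), 0.8)
(385, np.float64(0.0124), array([0.6256, 0.1552]), array([644. , 163.7]), array([85.3, 55. ]), 2.1)
(22302, np.float64(0.109), array([0.6426, 0.1898]), array([641.9, 183.9]), array([58.6, 84.5]), 1.2)
(1523, np.float64(0.0122), array([0.6446, 0.2191]), array([643.1, 217.6]), array([15.1, 88. ]), 89.5)
```

View pics/b_wrist.png

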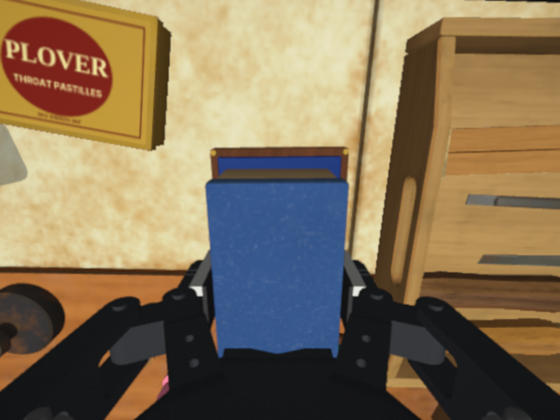

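The wrist view shows the held box lid spanning about (208–347, 182–355), above and square with the blue stand, whose back edge is at row 150. I'll lower it.

Request:
arm_command --pt "-0.1 0.25 2" --pt "-0.1 0.25 4" --pt "-0.1 0.25 4.8" --pt "-0.1 0.25 5.2" --pt "-0.1 0.25 5.2" --spin '[0,0,0,0,0]'

```text
clock: 6.6
eef_pos: [0.647, 0.1763, 0.028]
tool_rot: [0.699, 0.715, 0.0, 0.0]
ft_force: [-0.7, -0.3, -0.7]
grip_width: 0.0561
grasp_force: 64.1
```

Request:
arm_command --pt "0 0 0.1" --pt "0 0 0.2" --pt "0 0 0.3" --pt "0 0 0.3" --pt "0 0 0.3" --spin '[0,0,0,0,0]'

```text
clock: 7.22
eef_pos: [0.6465, 0.1762, 0.0243]
tool_rot: [0.699, 0.715, -0.0, -0.0]
ft_force: [-0.3, -0.3, -0.6]
grip_width: 0.0561
grasp_force: 64.1
```

```bash
python3 -c "
from h import *
rel(.6446,.1795,.0215,91.4)
p=camera('wrist');W=cloud(p)
print(blob(p,W,(.645,.18),(.03,.13),.08,(100,130)))"
```

```text
slide cm [ 0.33 -0.18  0.28] spin -0.05 | psi 91.35 eef [0.6465 0.1762 0.0243] w 0.0561 gf 64.1 t 7.22
(22675, np.float64(0.0549), array([0.6458, 0.1895]), array([634.4, 182.9]), array([80.2, 84.9]), 1.3)
```

Request:
arm_command --pt "0 -0.15 0.1" --pt "0 -0.15 0.15" --pt "0 -0.15 0.2" --pt "0 -0.15 0.25" --pt "0 -0.15 0.25" --spin '[0,0,0,0,0]'

```text
clock: 7.9
eef_pos: [0.645, 0.1762, 0.0227]
tool_rot: [0.699, 0.715, 0.0, 0.0]
ft_force: [-3.7, -1.1, 5.5]
grip_width: 0.0562
grasp_force: 64.8
```

Request:
arm_command --pt "0 0 0" --pt "0 0 0" --pt "0 0 0" --pt "0 0 0" --pt "0 0 0" --spin '[0,0,0,0,0]' --jaw 7

```text
clock: 8.52
eef_pos: [0.645, 0.1762, 0.0217]
tool_rot: [0.699, 0.715, -0.0, -0.0]
ft_force: [-0.7, -1.0, 0.4]
grip_width: 0.0701
grasp_force: 0.0
```

Request:
arm_command --pt "0 0 -1" --pt "0 0 -3" --pt "0 0 -7" --pt "0 0 -12" --pt "-2 -2 -13" --spin '[0,0,0,0,0]'

```text
clock: 9.15
eef_pos: [0.6291, 0.1574, 0.1576]
tool_rot: [0.698, 0.716, 0.005, 0.003]
ft_force: [-0.6, -0.5, -0.1]
grip_width: 0.0701
grasp_force: 0.0
```

```bash
python3 -c "
from h import *
rel(.4249,-.178,.15,75)
p=camera('wrist');W=cloud(p)
print(blob(p,W,(.645,.18),(.03,.07),.08,(100,130)))"
```

```text
slide cm [-33.02 -21.27   0.44] spin 16.45 | psi 91.45 eef [0.6291 0.1574 0.1576] w 0.0701 gf 0.0 t 9.15
(6825, np.float64(0.0533), array([0.6448, 0.1823]), array([645. , 179.7]), array([57.1, 90.2]), 1.8)
```

Request:
arm_command --pt "-4.5 -2.9 0" --pt "-9.5 -6.1 0" --pt "-14.5 -9.3 0" --pt "-19.5 -12.6 0" --pt "-24.5 -15.8 0" --spin '[0,0,0,0,0]' --jaw 8.5

```text
clock: 9.82
eef_pos: [0.4723, -0.0944, 0.1526]
tool_rot: [0.699, 0.715, 0.0, 0.001]
ft_force: [-0.3, -0.9, -0.3]
grip_width: 0.0851
grasp_force: 0.0
```

Request:
arm_command --pt "-4.5 -2.9 0" --pt "-8.5 -5.5 0" --pt "-8.5 -5.5 3" --pt "-8.5 -5.5 3" --pt "-8.5 -5.5 3" --spin '[0,0,0,0,0]'

```text
clock: 10.45
eef_pos: [0.4209, -0.1791, 0.1227]
tool_rot: [0.698, 0.716, 0.0, 0.0]
ft_force: [-0.2, -0.2, 0.0]
grip_width: 0.0849
grasp_force: 0.0
```

```bash
python3 -c "
from h import *
rel(.4249,-.178,.011)
p=camera('wrist');W=cloud(p)
print(blob(p,W,(.425,-.178),(.042,.06),.05,(165,8)))"
```

```text
slide cm [ 0.1   0.39 11.17] spin None | psi 91.39 eef [ 0.4209 -0.1791  0.1227] w 0.0849 gf 0.0 t 10.45
(5344, np.float64(0.0481), array([ 0.4248, -0.1771]), array([ 424.8, -178.6]), array([66.2, 65.6]), 53.3)
```

Request:
arm_command --pt "0.2 0.4 3" --pt "0.2 0.4 7" --pt "0.2 0.4 9.5" --pt "0.2 0.4 11.1" --pt "0.2 0.4 11.1" --spin '[0,0,0,0,0]'

```text
clock: 11.12
eef_pos: [0.4244, -0.1764, 0.0105]
tool_rot: [0.698, 0.716, -0.0, -0.001]
ft_force: [-1.1, -0.2, 0.0]
grip_width: 0.0848
grasp_force: 0.0
```

Request:
arm_command --pt "0 0 0" --pt "0 0 0" --pt "0 0 0" --pt "0 0 0" --pt "0 0 0" --spin '[0,0,0,0,0]' --jaw 6

```text
clock: 11.75
eef_pos: [0.4258, -0.1775, 0.0123]
tool_rot: [0.699, 0.715, 0.001, 0.002]
ft_force: [0.6, 1.7, 6.2]
grip_width: 0.0659
grasp_force: 67.2
```

Request:
arm_command --pt "0 0 -1" --pt "0 0 -3" --pt "0 0 -6" --pt "0 0 -11" --pt "0 0 -11" --spin '[0,0,0,0,0]'

```text
clock: 12.38
eef_pos: [0.4271, -0.1784, 0.1249]
tool_rot: [0.699, 0.715, 0.002, 0.004]
ft_force: [1.3, 0.2, -2.6]
grip_width: 0.0655
grasp_force: 67.1
```

```bash
python3 -c "
from h import *
rel(.6583,-.1500,.12)"
```

```text
slide cm [ 2.3  23.18  0.66] spin None | psi 91.34 eef [ 0.4271 -0.1784  0.1249] w 0.0655 gf 67.1 t 12.38
```

Request:
arm_command --pt "0.4 4.5 0" --pt "0.9 9.5 0" --pt "1.4 14.5 0" --pt "1.9 19.5 0" --pt "2.3 23.2 0.6" --spin '[0,0,0,0,0]'

```text
clock: 13.0
eef_pos: [0.6569, -0.1481, 0.1133]
tool_rot: [0.699, 0.716, -0.0, -0.0]
ft_force: [0.9, 0.6, -2.3]
grip_width: 0.0654
grasp_force: 67.3
```

Request:
arm_command --pt "0 0 2" --pt "0 0 4" --pt "0 0 5" --pt "0 0 5" --pt "0 0 5" --spin '[0,0,0,0,0]'

```text
clock: 13.62
eef_pos: [0.656, -0.1489, 0.0656]
tool_rot: [0.699, 0.715, 0.0, 0.001]
ft_force: [0.1, 0.2, -1.1]
grip_width: 0.0653
grasp_force: 67.5
```

```bash
python3 -c "
from h import *
rel(.6583,-.15,.024)
p=camera('wrist');W=cloud(p);save(p,'t_w')
print(blob(p,W,(.6583,-.15),(.085,.13),.07,(165,8)))
print(blob(p,W,(.6583,-.15),(.005,.02),.08,(165,8)))"
```

```text
slide cm [-0.11  0.22  4.16] spin None | psi 91.34 eef [ 0.656  -0.1489  0.0656] w 0.0653 gf 67.5 t 13.62
(16840, np.float64(0.1011), array([ 0.6556, -0.1446]), array([ 655.6, -147. ]), array([66.4, 60.4]), 1.8)
(6630, np.float64(0.0123), array([ 0.6589, -0.1247]), array([ 659.3, -142.8]), array([75.1, 90.3]), 79.9)
```

View pics/t_w.png

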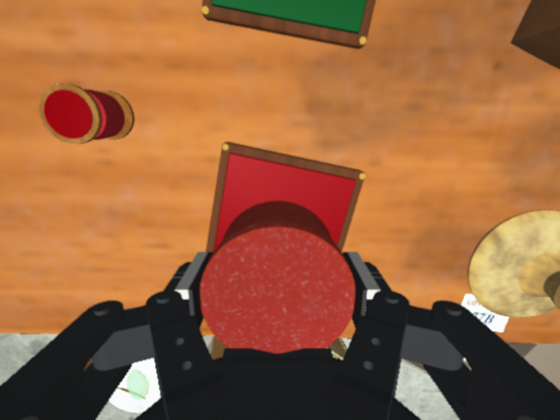

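The tin lid is centred at about (278,290), over the red stand. It needs about 2.5 mm more in x and about 41 mm down.

Request:
arm_command --pt "0 0.25 1.5" --pt "0 0.25 3" --pt "0 0.25 3.6" --pt "0 0.25 3.8" --pt "0 0.25 3.8" --spin '[0,0,0,0,0]'

```text
clock: 14.3
eef_pos: [0.6582, -0.1486, 0.0267]
tool_rot: [0.699, 0.715, 0.0, -0.0]
ft_force: [0.1, -0.7, -1.8]
grip_width: 0.0657
grasp_force: 67.5
```

Request:
arm_command --pt "0 0 0.1" --pt "0 0 0.15" --pt "0 0 0.2" --pt "0 0 0.25" --pt "0 0 0.25" --spin '[0,0,0,0,0]'

```text
clock: 14.92
eef_pos: [0.6582, -0.1486, 0.0245]
tool_rot: [0.699, 0.715, 0.0, 0.0]
ft_force: [-0.4, -0.3, -1.9]
grip_width: 0.0656
grasp_force: 67.9
```

Request:
arm_command --pt "0 0 0.05" --pt "0 0 0.1" --pt "0 0 0.15" --pt "0 0 0.2" --pt "0 0 0.2" --spin '[0,0,0,0,0]'

```text
clock: 15.55
eef_pos: [0.6582, -0.1486, 0.0244]
tool_rot: [0.699, 0.715, 0.0, 0.0]
ft_force: [-5.1, 1.4, 9.1]
grip_width: 0.0654
grasp_force: 68.7
```

Contact. I'll release it and go to the red reel.

Request:
arm_command --pt "0 0 -0.1" --pt "0 0 -0.1" --pt "0 0 -0.1" --pt "0 0 -0.1" --pt "0 0 -0.1" --spin '[0,0,0,0,0]' --jaw 8.2

```text
clock: 16.18
eef_pos: [0.6581, -0.1486, 0.0231]
tool_rot: [0.699, 0.715, -0.0, -0.0]
ft_force: [-1.0, 0.1, 0.4]
grip_width: 0.0821
grasp_force: 0.0
```

Request:
arm_command --pt "0 0 -1" --pt "0 0 -3" --pt "0 0 -7" --pt "0 0 -11" --pt "-2 -1 -12" --spin '[0,0,0,0,0]'

```text
clock: 16.8
eef_pos: [0.6512, -0.1685, 0.148]
tool_rot: [0.698, 0.716, 0.002, 0.003]
ft_force: [0.4, -0.3, 0.3]
grip_width: 0.0821
grasp_force: 0.0
```

```bash
python3 -c "
from h import *
p=camera('wrist');W=cloud(p)
print('tin',blob(p,W,(.6583,-.15),(.053,.068),.05,(165,8)))
rel(.542,-.078,.12)
print('reel',blob(p,W,(.542,-.078),(.035,.05),.03))"
```

```text
tin (5240, np.float64(0.0601), array([ 0.6582, -0.1486]), array([ 658.5, -149.7]), array([66.2, 66.7]), 82.6)
slide cm [  9.69 -10.51   2.67] spin None | psi 91.26 eef [ 0.649  -0.1724  0.1476] w 0.0818 gf 0.0 t 16.85
reel (1377, np.float64(0.0424), array([ 0.5432, -0.077 ]), array([542.8, -77.2]), array([30.4, 30.6]), 18.2)
```

Request:
arm_command --pt "2.4 -2.6 0" --pt "5.5 -6 0" --pt "9.6 -10.4 1" --pt "9.6 -10.4 2.7" --pt "9.6 -10.4 2.7" --spin '[0,0,0,0,0]' --jaw 5.5

```text
clock: 17.48
eef_pos: [0.5401, -0.0753, 0.1145]
tool_rot: [0.699, 0.715, -0.001, -0.002]
ft_force: [-0.2, -0.1, -0.5]
grip_width: 0.0549
grasp_force: 0.0
```

```bash
python3 -c "
from h import *
p=camera('wrist');W=cloud(p);save(p,'r1')
print('reel',blob(p,W,(.542,-.078),(.035,.05),.03))
rel(.5428,-.0772,.006)"
```

```text
reel (1199, np.float64(0.0426), array([ 0.5427, -0.0767]), array([542.6, -77.2]), array([30.6, 30.2]), 84.3)
slide cm [-0.15  0.13 10.96] spin None | psi 91.31 eef [ 0.5416 -0.0757  0.1156] w 0.0547 gf 0.0 t 17.52
```

View pics/r1.png

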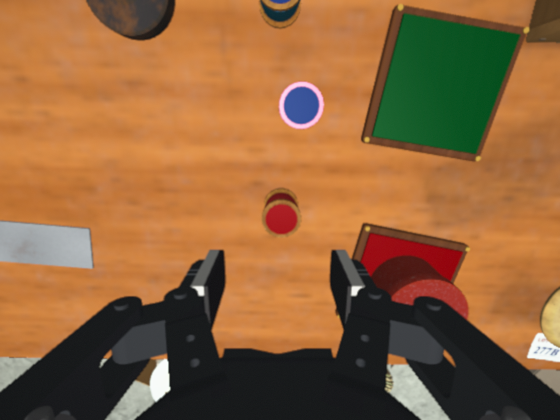

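The red reel's label is at (281,217), between the fingers at (205,275) and (345,275). The tin stands clear on its stand at (430,300). I'll descend.

Request:
arm_command --pt "-0.1 0.15 3" --pt "-0.1 0.15 7" --pt "-0.1 0.15 9.5" --pt "-0.1 0.15 11" --pt "-0.1 0.15 11" --spin '[0,0,0,0,0]'

```text
clock: 18.15
eef_pos: [0.5438, -0.0767, 0.0056]
tool_rot: [0.699, 0.715, -0.0, -0.001]
ft_force: [-0.1, -0.8, 0.5]
grip_width: 0.0552
grasp_force: 0.0
```

Request:
arm_command --pt "0 0 0" --pt "0 0 0" --pt "0 0 0" --pt "0 0 0" --pt "0 0 0" --spin '[0,0,0,0,0]' --jaw 2

```text
clock: 18.77
eef_pos: [0.5451, -0.0766, 0.0075]
tool_rot: [0.699, 0.715, 0.001, 0.001]
ft_force: [-0.6, -0.9, 5.2]
grip_width: 0.0276
grasp_force: 58.9
```

Request:
arm_command --pt "0 0 -1" --pt "0 0 -4" --pt "0 0 -9" --pt "0 0 -13" --pt "0 0 -13" --spin '[0,0,0,0,0]'

```text
clock: 19.4
eef_pos: [0.5464, -0.0765, 0.1405]
tool_rot: [0.699, 0.715, 0.002, 0.003]
ft_force: [-0.4, -0.2, -0.3]
grip_width: 0.0274
grasp_force: 59.0
```

```bash
python3 -c "
from h import *
rel(.6585,-.1497,.14)"
```

```text
slide cm [-7.59 11.03  0.14] spin None | psi 91.36 eef [ 0.5464 -0.0765  0.1405] w 0.0274 gf 59.0 t 19.4
```

Request:
arm_command --pt "-2.5 3.6 0" --pt "-5 7.3 0" --pt "-7.6 11 0" --pt "-7.6 11 3" --pt "-7.6 11 4.5" --spin '[0,0,0,0,0]'

```text
clock: 20.02
eef_pos: [0.6535, -0.1493, 0.0874]
tool_rot: [0.699, 0.715, -0.002, -0.003]
ft_force: [-0.8, 0.5, 0.2]
grip_width: 0.0275
grasp_force: 59.1
```

```bash
python3 -c "
from h import *
p=camera('wrist');W=cloud(p);save(p,'r2')
rel(.6585,-.1497,.0675)
o=get_obs()['eef_pos']
print('reel',blob(p,W,o[:2],(o[2]+.02,o[2]+.06),.03,(165,8)), blob(p,W,o[:2],(o[2]+.02,o[2]+.06),.03))
print('tin',blob(p,W,(.6583,-.15),(.053,.066),.05,(165,8)))"
```

```text
slide cm [-0.1   0.63  1.82] spin None | psi 91.35 eef [ 0.6524 -0.1489  0.0857] w 0.0273 gf 59.1 t 20.07
reel (2883, np.float64(0.1224), array([ 0.6533, -0.1472]), array([ 653.8, -148.1]), array([26.1, 27.5]), 15.3) (8170, np.float64(0.1227), array([ 0.6527, -0.1445]), array([ 651.7, -149.1]), array([31.1, 58.6]), 84.1)
tin (4645, np.float64(0.0601), array([ 0.6596, -0.1362]), array([ 659., -139.]), array([44. , 66.8]), 87.6)
```

View pics/r2.png

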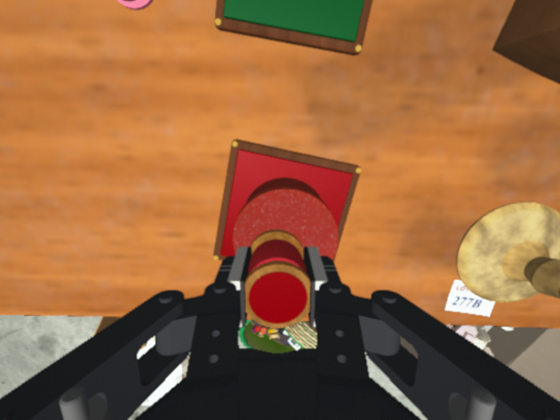

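The red reel is held upright, with its label at (278,297) over the tin lid. It needs +5 mm in x and about 20 mm down.

Request:
arm_command --pt "-0.1 0.55 0" --pt "-0.1 0.55 0.8" --pt "-0.1 0.55 1.5" --pt "-0.1 0.55 1.6" --pt "-0.1 0.55 1.6" --spin '[0,0,0,0,0]'

```text
clock: 20.7
eef_pos: [0.6611, -0.1505, 0.0754]
tool_rot: [0.699, 0.715, 0.0, 0.0]
ft_force: [0.0, 0.1, -0.6]
grip_width: 0.0273
grasp_force: 59.1
```

Request:
arm_command --pt "0 0 0.1" --pt "0 0 0.15" --pt "0 0 0.2" --pt "0 0 0.25" --pt "0 0 0.25" --spin '[0,0,0,0,0]'

```text
clock: 21.32
eef_pos: [0.6612, -0.1505, 0.0728]
tool_rot: [0.699, 0.715, -0.0, -0.0]
ft_force: [-0.6, 0.0, 0.4]
grip_width: 0.0274
grasp_force: 59.1
```

```bash
python3 -c "
from h import *
p=camera('wrist');W=cloud(p)
rel(.6585,-.1497,.0675)
o=get_obs()['eef_pos']; print(get_obs()['ft_force'].round(1))
print('reel',blob(p,W,o[:2],(o[2]+.02,o[2]+.06),.03,(165,8)))"
```

```text
slide cm [ 0.09 -0.27  0.53] spin None | psi 91.35 eef [ 0.6612 -0.1505  0.0728] w 0.0272 gf 59.1 t 21.38
[-0.3 -0.7  1. ]
reel (2778, np.float64(0.1078), array([ 0.6608, -0.1487]), array([ 660.7, -149. ]), array([26.2, 27.9]), 28.7)
```

Request:
arm_command --pt "0 -0.2 0.1" --pt "0 -0.2 0.2" --pt "0 -0.2 0.3" --pt "0 -0.2 0.4" --pt "0 -0.2 0.4" --spin '[0,0,0,0,0]'

```text
clock: 22.0
eef_pos: [0.6591, -0.1506, 0.0686]
tool_rot: [0.699, 0.715, -0.0, -0.0]
ft_force: [-0.2, 0.2, -0.0]
grip_width: 0.0278
grasp_force: 59.1
```

Request:
arm_command --pt "0 0 0.05" --pt "0 0 0.1" --pt "0 0 0.15" --pt "0 0 0.15" --pt "0 0 0.15" --spin '[0,0,0,0,0]'

```text
clock: 22.62
eef_pos: [0.6593, -0.1506, 0.0677]
tool_rot: [0.699, 0.715, 0.0, 0.0]
ft_force: [-1.5, -0.7, 3.1]
grip_width: 0.0271
grasp_force: 59.4
```

Request:
arm_command --pt "0 0 0" --pt "0 0 0" --pt "0 0 0" --pt "0 0 0" --pt "0 0 0" --spin '[0,0,0,0,0]' --jaw 5.5

```text
clock: 23.25
eef_pos: [0.6592, -0.1506, 0.0672]
tool_rot: [0.699, 0.715, -0.0, -0.0]
ft_force: [-0.0, -0.0, 0.6]
grip_width: 0.0552
grasp_force: 0.0
```

Request:
arm_command --pt "0 0 -1" --pt "0 0 -3" --pt "0 0 -6" --pt "0 0 -9" --pt "0 0 -9" --spin '[0,0,0,0,0]'

```text
clock: 23.88
eef_pos: [0.6615, -0.1511, 0.1618]
tool_rot: [0.699, 0.715, 0.002, 0.003]
ft_force: [-0.1, 0.2, 0.3]
grip_width: 0.0551
grasp_force: 0.0
```

```bash
python3 -c "
from h import *
p=camera('wrist');W=cloud(p)
print('reel',blob(p,W,(.6583,-.15),(.09,.12),.04))
rel(.5373,.0776,.14)"
```

```text
reel (1376, np.float64(0.1025), array([ 0.6592, -0.1504]), array([ 659.3, -151.2]), array([30.4, 30.6]), 43.3)
slide cm [ 23.13 -11.77   1.88] spin None | psi 91.35 eef [ 0.6603 -0.1509  0.1595] w 0.0548 gf 0.0 t 23.93
```

The red reel is standing centred on the tin. Next is the blue reel.

Request:
arm_command --pt "4.6 -2.4 0" --pt "9.6 -4.9 0" --pt "14.6 -7.4 0" --pt "19.6 -10 0" --pt "23.1 -11.8 1.5" --spin '[0,0,0,0,0]'

```text
clock: 24.55
eef_pos: [0.5345, 0.0795, 0.1422]
tool_rot: [0.698, 0.716, 0.0, 0.0]
ft_force: [0.2, 0.9, -0.8]
grip_width: 0.0551
grasp_force: 0.0
```

Request:
arm_command --pt "0 0 0" --pt "0 0 1.5" --pt "0 0 2" --pt "0 0 2" --pt "0 0 2" --spin '[0,0,0,0,0]'

```text
clock: 25.18
eef_pos: [0.5362, 0.0769, 0.1223]
tool_rot: [0.699, 0.715, 0.0, 0.0]
ft_force: [0.8, 0.2, 1.1]
grip_width: 0.0547
grasp_force: 0.0
```

```bash
python3 -c "
from h import *
p=camera('wrist');W=cloud(p);save(p,'bl1')
print('reel',blob(p,W,(.5373,.0776),(.035,.05),.03))
rel(.5373,.0776,.006)"
```

```text
reel (1138, np.float64(0.0426), array([0.5378, 0.0791]), array([537.9,  78.4]), array([29.7, 30.7]), 1.8)
slide cm [ 0.05  0.09 11.65] spin None | psi 91.29 eef [0.5363 0.0771 0.1225] w 0.0547 gf 0.0 t 25.23
```

View pics/bl1.png

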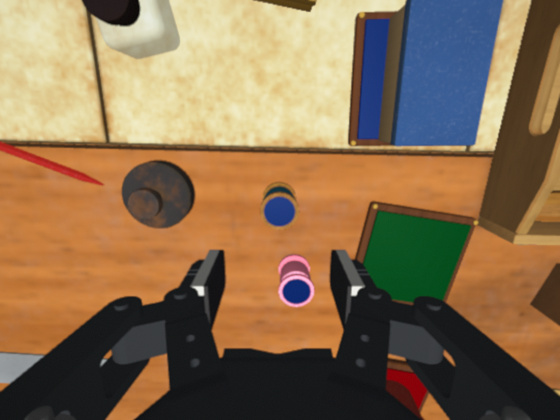

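The blue-thread reel's label is at (279,208). The pink decoy at (295,285) and the weight at (157,193) are clear of the fingers.

Request:
arm_command --pt "0.1 0.1 3" --pt "0.1 0.1 7" --pt "0.1 0.1 10" --pt "0.1 0.1 11.6" --pt "0.1 0.1 11.6" --spin '[0,0,0,0,0]'

```text
clock: 25.85
eef_pos: [0.5362, 0.0784, 0.0056]
tool_rot: [0.699, 0.715, -0.001, -0.001]
ft_force: [0.3, 0.6, -0.5]
grip_width: 0.0553
grasp_force: 0.0
```

Request:
arm_command --pt "0 0 0" --pt "0 0 0" --pt "0 0 0" --pt "0 0 0" --pt "0 0 0" --spin '[0,0,0,0,0]' --jaw 2

```text
clock: 26.48
eef_pos: [0.5381, 0.0788, 0.008]
tool_rot: [0.699, 0.715, 0.001, 0.001]
ft_force: [-1.4, -0.1, 6.3]
grip_width: 0.0275
grasp_force: 59.2
```

Request:
arm_command --pt "0 0 -1" --pt "0 0 -4" --pt "0 0 -9" --pt "0 0 -12" --pt "0 0 -12" --spin '[0,0,0,0,0]'

```text
clock: 27.1
eef_pos: [0.5391, 0.079, 0.1299]
tool_rot: [0.699, 0.715, 0.003, 0.002]
ft_force: [0.8, 0.7, 0.1]
grip_width: 0.0269
grasp_force: 59.0
```

```bash
python3 -c "
from h import *
rel(.645,.1797,.13)"
```

```text
slide cm [ 9.82 10.82  0.08] spin None | psi 91.35 eef [0.5391 0.079  0.1299] w 0.0269 gf 59.0 t 27.1
```

Request:
arm_command --pt "2.8 3.1 0" --pt "6 6.6 0" --pt "9.8 10.8 0" --pt "9.8 10.8 2.5" --pt "9.8 10.8 4" --spin '[0,0,0,0,0]'

```text
clock: 27.72
eef_pos: [0.6408, 0.1791, 0.0829]
tool_rot: [0.698, 0.716, -0.002, -0.001]
ft_force: [-0.2, -0.2, -0.4]
grip_width: 0.0272
grasp_force: 59.1
```

Request:
arm_command --pt "0 0 0" --pt "0 0 0" --pt "0 0 0" --pt "0 0 0" --pt "0 0 0" --spin '[0,0,0,0,0]'

```text
clock: 28.35
eef_pos: [0.6427, 0.1791, 0.087]
tool_rot: [0.699, 0.715, 0.0, 0.0]
ft_force: [-1.3, -0.3, 0.3]
grip_width: 0.027
grasp_force: 59.1
```

```bash
python3 -c "
from h import *
p=camera('wrist');W=cloud(p);save(p,'bl2')
rel(.645,.1797,.062)
o=get_obs()['eef_pos']
print('reel',blob(p,W,o[:2],(o[2]+.02,o[2]+.06),.03,(100,130)))
print('box',blob(p,W,(.645,.18),(.045,.06),.07,(100,130)))"
```

```text
slide cm [0.05 0.24 2.48] spin None | psi 91.34 eef [0.6426 0.1791 0.0868] w 0.0272 gf 59.1 t 28.4
reel (2328, np.float64(0.1216), array([0.6425, 0.1799]), array([642.6, 179.5]), array([26.7, 23.9]), 81.0)
box (6742, np.float64(0.0533), array([0.6447, 0.2021]), array([644.4, 195.3]), array([57.1, 60.6]), 1.6)
```

View pics/bl2.png

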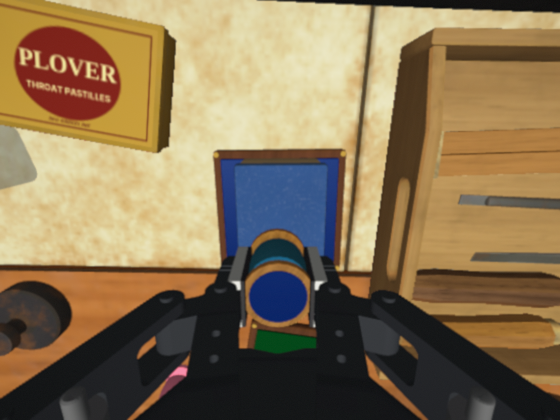

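The blue reel is upright in the grip at (278,295), over the box lid. It needs +2 mm in x and about 26 mm down.

Request:
arm_command --pt "0 0.2 0.8" --pt "0 0.2 1.6" --pt "0 0.2 2.1" --pt "0 0.2 2.3" --pt "0 0.2 2.3" --spin '[0,0,0,0,0]'

```text
clock: 29.02
eef_pos: [0.6443, 0.1791, 0.063]
tool_rot: [0.699, 0.715, -0.0, -0.0]
ft_force: [1.0, 0.5, -0.2]
grip_width: 0.0272
grasp_force: 59.1
```

Request:
arm_command --pt "0 0 0.1" --pt "0 0 0.15" --pt "0 0 0.2" --pt "0 0 0.2" --pt "0 0 0.2" --spin '[0,0,0,0,0]'

```text
clock: 29.65
eef_pos: [0.6445, 0.1792, 0.0614]
tool_rot: [0.699, 0.715, 0.0, 0.0]
ft_force: [0.3, -0.2, 0.5]
grip_width: 0.0269
grasp_force: 59.1
```

Request:
arm_command --pt "0 0 0.05" --pt "0 0 0.1" --pt "0 0 0.15" --pt "0 0 0.15" --pt "0 0 0.15" --spin '[0,0,0,0,0]'

```text
clock: 30.28
eef_pos: [0.6445, 0.1792, 0.061]
tool_rot: [0.699, 0.715, 0.0, 0.0]
ft_force: [-3.2, 0.4, 6.4]
grip_width: 0.027
grasp_force: 59.7
```

Request:
arm_command --pt "0 0 -0.05" --pt "0 0 -0.05" --pt "0 0 -0.05" --pt "0 0 -0.05" --pt "0 0 -0.05" --spin '[0,0,0,0,0]' --jaw 5.5

```text
clock: 30.9
eef_pos: [0.6444, 0.1792, 0.0601]
tool_rot: [0.699, 0.715, -0.0, -0.0]
ft_force: [0.0, -0.6, -0.3]
grip_width: 0.055
grasp_force: 0.0
```

Request:
arm_command --pt "0 0 -1" --pt "0 0 -3" --pt "0 0 -6" --pt "0 0 -10" --pt "0 0 -10" --spin '[0,0,0,0,0]'

```text
clock: 31.52
eef_pos: [0.6472, 0.1799, 0.166]
tool_rot: [0.699, 0.715, 0.004, 0.002]
ft_force: [0.2, -0.6, 0.0]
grip_width: 0.0549
grasp_force: 0.0
```

Request:
arm_command --pt "-3 -3 0" --pt "-6 -6 0" --pt "-9 -9 0" --pt "-12 -12 0" --pt "-15 -15 0" --spin '[0,0,0,0,0]'

```text
clock: 32.15
eef_pos: [0.4966, 0.0247, 0.16]
tool_rot: [0.699, 0.715, -0.0, -0.0]
ft_force: [0.6, 0.1, 0.2]
grip_width: 0.0552
grasp_force: 0.0
```

Request:
arm_command --pt "0 -4 -2" --pt "0 -8 -4" --pt "0 -10 -4" --pt "0 -10 -4" --pt "0 -10 -4" --spin '[0,0,0,0,0]'

```text
clock: 32.78
eef_pos: [0.3987, 0.0234, 0.2003]
tool_rot: [0.699, 0.715, 0.0, 0.0]
ft_force: [0.4, -1.2, -0.2]
grip_width: 0.0554
grasp_force: 0.0
```

```bash
python3 -c "
from h import *
for c in ('top',):
  p=camera(c);W=cloud(p);save(p,'end')
  for n,near,zr,rad,h in [('blue_reel',(.645,.18),(.085,.105),.04,None),('red_reel',(.659,-.15),(.09,.115),.04,None),('tin',(.6583,-.15),(.053,.068),.06,(165,8)),('box',(.645,.18),(.046,.06),.07,(100,130)),('weight',(.43,.08),(.015,.06),.04,None),('bottle',(.428,.205),(.03,.08),.04,None)]:
    print(n,blob(p,W,near,zr,rad,h))"
```

```text
blue_reel (191, np.float64(0.0957), array([0.6434, 0.1795]), array([643.6, 179.5]), array([29.7, 29.4]), 89.8)
red_reel (197, np.float64(0.1028), array([ 0.6575, -0.151 ]), array([ 657.8, -151.8]), array([28.2, 29.3]), 89.9)
tin (521, np.float64(0.0601), array([ 0.6511, -0.1471]), array([ 656.4, -150.2]), array([66.1, 64.7]), 60.4)
box (808, np.float64(0.0534), array([0.642 , 0.1757]), array([644.7, 178.4]), array([56.6, 88.3]), 1.6)
weight None
bottle (98, np.float64(0.061), array([0.4349, 0.2299]), array([431.7, 232.9]), array([21.2, 39.9]), 77.6)
```

View pics/end.png

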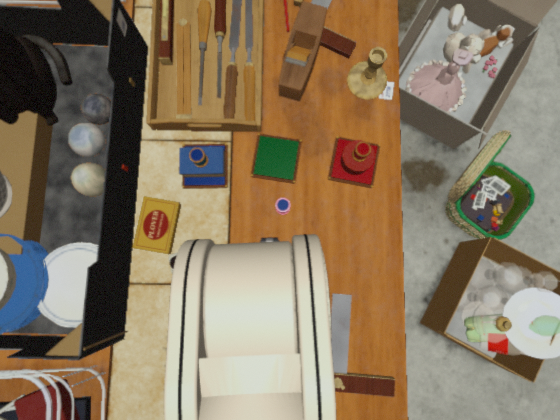

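The final view shows the blue lot at (200,160), the red lot at (357,158) and the green stand empty at (276,158). The arm hides the weight and part of the bottle, but neither was touched. I'm handing the job in.

```bash
python3 -c "
from workcell import *
print(job_done())"
```

```text
the job is handed in; nothing more can be done
None
```

The job is handed in after about 33 s of the 128 s: the tin with its red reel is on the red stand and the card box with its blue reel on the blue stand, each measured within about 3 mm of centre, and the green stand is empty; the bottle and weight were never approached, but the arm blocked a final check of them, and no verdict came back.

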